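Feed a loaded carrier past the gate of the chute

ROBOT

A 6-joint arm with a two-finger parallel gripper is mounted at the origin on a cart in front of the work surface, level with it; the furniture and walls round the work are solid. World frame = base frame: x ahead of the robot, y to its left, z up, the work surface at z = 0. Lengths are in m, angles in rad, forces in N, time in s.
With the tool pointing down it reaches from about 0.425 to 0.95 m from the base axis. Payload 3.5 kg.
Tool frame: the origin (TCP) lies midway between the tips of the shut fingers; the grasp point (between the pads) lies 19 mm behind it; z points along the fingers, y is the direction in which the jaws open and shut (so a half turn about z gives the same grasp; the last joint's range is limited). The gripper opens to 85 mm and grips with 20 to 120 N. Pads are 22 mm wide; open, the fingers measure 114 mm over their backs; the gripper's body (76 mm by 85 mm) begins 54 mm behind the grasp point. The pads swing forward as they close: fully open they stand 13 mm farther back than shut.
Start: joints at [-1.322, 0.286, 1.577, -0, 1.279, -0.15], TCP at [0.262, -0.622, 0.231] pointing down, gripper open.
Joint ranges: [-2.77, 2.77], [-0.9, 2.22], [0.21, 2.48], [-1.53, 4.67], [0.24, 2.81], [-2.84, 2.84]. Speed limits (rad/s): [2.79, 2.79, 3.14, 3.14, 3.14, 3.14].

INTERFACE

Orientations are given as a unit quaternion [x, y, z, w].
In Python, from plant import ctrl gives the robot as it stands. The module is installed in compiled form; this text tells all that it offers.
- The arm moves only by the tool play_rows, never from a script. Its argument "increments" is text: rows parted by semicolons, each of 4 numbers parted by spaces: the shift along the tool's x, y, z in m, then the turn about the tool's z in rad. In form: dx dy dz roll; .... A call has 1 to 5 rows; each row is the pose to reach, as a shift and turn from the pose commanded when the call began, along the tool's axes at that moment; what a row does not reach only later rows make up. A row lasts 1/8 s, in which the tool goes at most 62.5 mm and 10.7 degrees, less where a joint would pass 70% of its speed; a pose out of reach is approached as far as the arm can. A call with a gripper value outside its range is refused whole. "gripper" is the finger opening in m, from 0 to 0.0854, set as the call begins (left out, the last holds). The fingers move at their own pace and stop on an object; "newtons" is the grip in N (left out, the last holds). Time passes only in rows, so rows that repeat a pose let the fingers close. It gives the time, the measured TCP pose, the force and the opening at its end, in the units of the state.
- ctrl.get_state(): the state, without advancing time (a new reading comes with each control period).
- ctrl.read_camera(name): name is "scene" or "top"; returns the picture (384x512x3 uint8, red, green, blue); there is no depth.
- ctrl.camera_model(name): a dict with "fov_y" (degrees; the focal length in pixels is half the picture's height over the tangent of half this angle, whatever the lens; pixels are square), "cx", "cy" (the principal point, pixels), "rvec" (rotation vector, rad) and "tvec" (3), from world to camera coordinates, as OpenCV has them. Camera axes: x right, y down, z forward; pixel columns grow to the right and rows downward; lengths in m; the calibration is good to about 2 mm. A picture is of the moment at which its call begins. camera_model takes no time and is no camera call.
- ctrl.sign_off(): hands the job in, once; it reports no verdict.
The state is a dict: "time": time; "qpos": joint angles; "dq": joint speeds; "joint_efforts": joint torques, N m; "eef_pos": TCP position; "tcp_rot": TCP orientation; "contact_force": force on the tool from outside, world axes, zero at the start; "wrist_torque": the same for the moment, N m; "opening": opening from 0.0 (shut) to 1.0 (fully open).
Only numpy, scipy, OpenCV 4.12 (cv2) and the standard library are available. Lean on these libraries where they do the work, as an engineer would, in place of code of your own. Each camera call takes 0.05 s, during which the arm holds its last target.

TASK

Press the long pedal beside the chute with one fingertip to raise the red gate and, while holding it down, push the loaded tray along by its brass push plate with the other fingertip until the load box has gone right under the gate, so that the gate never comes down on the load. With the tray's nose fully home against the steel end stop, let the gate drop shut behind the load box and move clear. Only press and push: the tray must stay flat in the chute, never lifted or carried, and the things around are left alone.

Things in the scene. Friction and masses are not known exactly. Their poses are not given: they have to be found in the camera images.
- chute: Fixed feed chute. Origin on the table, under the channel's centre line, in the gate's plane; z up; trays are pushed along -y; pedal on the -x side. y from +0.298 (open entry) to -0.142. Floor 6 mm thick; channel 70 mm wide between wooden rails 12 mm thick, tops 30 mm above the table. Three dark bearings on the -x rail (y = 0.022, 0.160, 0.286) rise to 50 mm.
- stop (a point): Middle of the dark steel end stop's face that the tray's nose meets, at chute y = -0.132, 21 mm above the table; the stop's top is at 36 mm.
- gate (a joint): Angle of gate and pedal, one rigid piece on a shaft along the chute's y axis at chute x = -0.041, 42 mm above the table. 0 = shut; grows as the pedal goes down and the leaf up; stop at 0.85. From 0.70 up the load box passes. A spring shuts it; about 3 to 5 N down on the middle of the pedal holds it open. The tray cannot push it open.
- gate_leaf (a point): Middle of the red gate leaf's lower edge, 20 mm above the table when shut. The leaf hangs in the channel at chute x -0.020 to +0.010, y -0.006 to +0.006. With the gate open its red arm reaches about 82 mm above the table.
- pedal (a point): Point on the upper face of the pedal (steel plate, black rubber tread), half-way along it, 36 mm from the shaft. Plate: chute y +0.043 to +0.293, 4 to 62 mm out from the shaft towards -x. Shut, it slopes 30 degrees up outwards (edge 73 mm above the table); at gate = 0.8 it slopes 16 degrees down and its face 36 mm out is about 34 mm above the table.
- tray: Loose carrier tray on the chute's floor: 64 mm wide, y from -0.100 (nose) to +0.090, about 0.5 kg. Origin at the underside on its centre line, axes as the chute's. Load box y -0.100 to +0.020, 32 mm high; then a gap with only the 8 mm base. Starts with its nose 20 to 60 mm short of the gate leaf. Home: nose on the stop, origin at chute y = -0.032, so the gate drops into the gap.
- push_face (a point): Middle of the rear face of the tray's upright brass push plate (56 mm wide, 10 mm thick, at tray y +0.080 to +0.090, top 56 mm above the tray's underside), 42 mm above the tray's underside: push here along the chute's -y. A fingertip at the height of the pressed pedal meets it.
- ink_tin: Bystander: round ink tin with a black lid, 88 mm across, 47 mm high, origin under its centre. Leave alone.
- quoin_key: Bystander: steel T-handled key lying flat, 70x105x10 mm, origin under its centre. Leave alone.
- loupe: Bystander: black stand magnifier, 40 mm across, 40 mm high, origin under its centre. Leave alone.

How it is judged:
By the outcome, as a careful person would: the job done as asked, in the order asked, and still so for the second after the job is handed in, with the robot touching nothing.
It also fails if it takes over 50 s, if anything falls off the work surface, if the arm or the gripper's body presses on something with over 40 N, if the wrist force passes 120 N, or if a joint passes its speed limit or range.

## Working session

There is one attempt and no reset: what is moved stays moved. The work goes in short steps, Python scripts to look and compute and a tool call to move; the robot and the scene stay as the last step left them, time stands still between calls to the robot, and variables do not carry over. Pictures are saved under pics/ and viewed, and the job is handed in when it is done.

Besides the shell and the picture viewer there is one more tool, called after "Call:" as name(argument=value, ...) on one line, values as JSON. play_rows: Moves the arm, as the interface text tells. Its arguments: {"type":"object","properties":{"increments":{"type":"string"},"gripper":{"type":"number"},"newtons":{"type":"number"}},"required":["increments"]}

```bash
mkdir -p pics; cat > h.py <<'E'
import numpy as np, cv2
from plant import ctrl
def cam(n):
    m=ctrl.camera_model(n); f=192/np.tan(np.radians(m["fov_y"])/2)
    K=np.array([[f,0,m["cx"]],[0,f,m["cy"]],[0,0,1]]); R=cv2.Rodrigues(np.array(m["rvec"],float))[0]; t=np.array(m["tvec"],float).ravel()
    return K,R,t
def plane(n,uv,z):
    K,R,t=cam(n); C=-R.T@t; out=[]
    for u,v in np.atleast_2d(uv):
        d=R.T@np.linalg.solve(K,[u,v,1]); out.append(C+d*(z-C[2])/d[2])
    return np.array(out)
def proj(n,P):
    K,R,t=cam(n); c=np.atleast_2d(P)@R.T+t; p=c@K.T; return p[:,:2]/p[:,2:]
def snap(n,name):
    im=ctrl.read_camera(n)[:,:,::-1].copy(); cv2.imwrite(f'pics/{name}_raw.png',im)
    return im
E
python3 - <<'E'
from h import *
for n in("scene","top"):
    im=snap(n,n+"0"); cv2.imwrite(f"pics/{n}0.png",cv2.resize(im,(800,600),interpolation=cv2.INTER_CUBIC)); print(n,ctrl.camera_model(n)); K,R,t=cam(n);print(-R.T@t)
print(ctrl.get_state())
E
```

```text
scene {'fov_y': 46.90604132536822, 'cx': 259.65185221664467, 'cy': 196.1566705813147, 'rvec': array([ 1.06683582, -2.32910168,  1.10880454]), 'tvec': array([0.34800235, 0.35836364, 0.72515676])}
[-0.01992356  0.48643815  0.73373253]
top {'fov_y': 52.848026229279576, 'cx': 253.44261020988154, 'cy': 200.36885193131457, 'rvec': array([ 2.13585269, -2.11483282,  0.2024357 ]), 'tvec': array([-0.07183008,  0.59264018,  0.80845261])}
[ 0.43328087 -0.06362579  0.90454243]
{'time': 0.1, 'qpos': array([-1.32200139e+00,  2.87150697e-01,  1.57804259e+00, -1.08346588e-07,
        1.27862328e+00, -1.50010527e-01]), 'dq': array([ 0.00115838, -0.00180629, -0.0031088 ,  0.00016298,  0.00049251,
        0.00057408]), 'joint_efforts': array([ 4.70199066e-04, -4.07298517e+01, -2.93699187e+01, -1.76623098e-04,
        3.38768063e-03, -6.79730107e-06]), 'eef_pos': array([ 0.26198465, -0.62142828,  0.23002993]), 'tcp_rot': array([ 9.80184452e-01,  1.98083828e-01, -5.49515218e-05, -1.11059924e-03]), 'contact_force': array([-0.86770218,  0.19564143, -0.28362509]), 'wrist_torque': array([-0.08609887, -0.04300643,  0.01052046]), 'opening': 0.9989010118784489}
```

View pics/scene0.png

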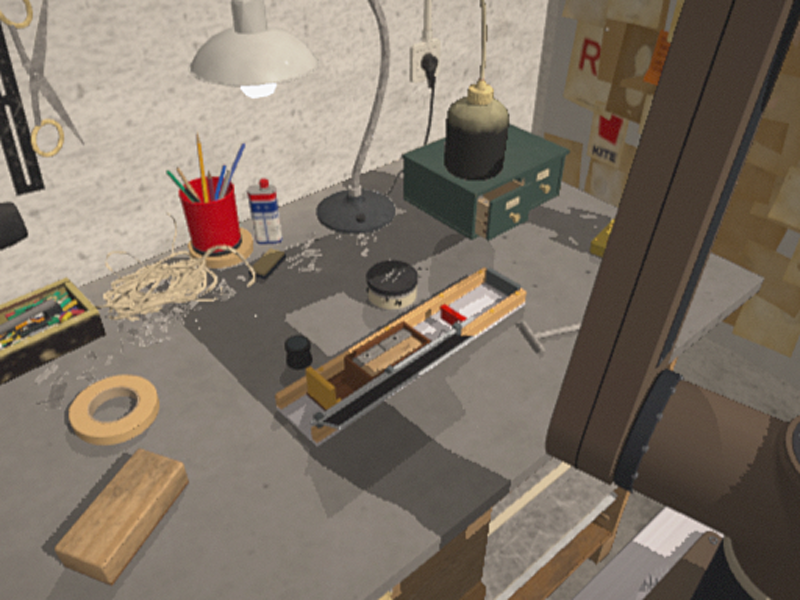

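View pics/top0.png

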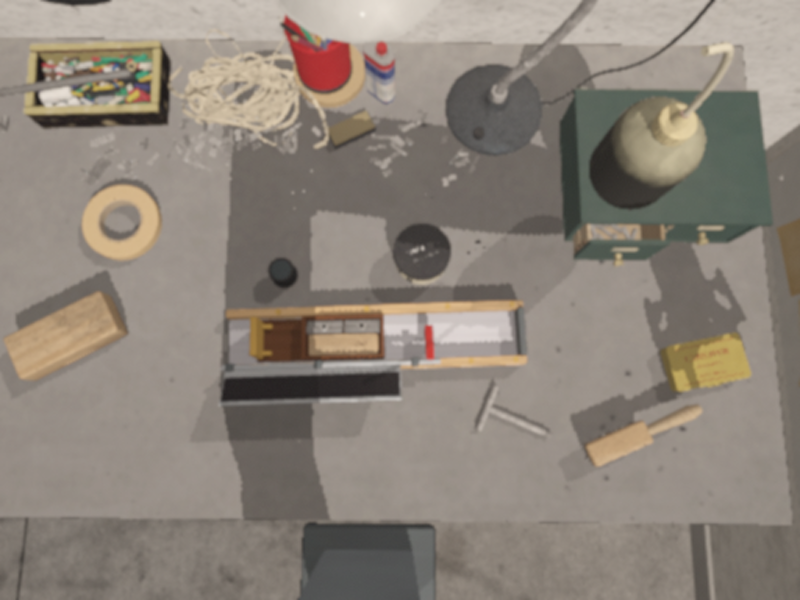

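The top view shows the chute nearly along world y (columns ≈225–525 of the 800-wide picture, rows ≈300–400). The pedal is on the robot side, the push plate at about (257,338) and the leaf at about (429,342). Next I'll zoom in and measure.

```bash
python3 - <<'E'
from h import *
a=cv2.imread('pics/top0_raw.png')[180:265,135:345]; cv2.imwrite('pics/topz.png',cv2.resize(a,None,fx=3.8,fy=3.8,interpolation=cv2.INTER_CUBIC))
a=cv2.imread('pics/scene0_raw.png')[165:290,170:345]; cv2.imwrite('pics/scenez.png',cv2.resize(a,None,fx=4.5,fy=4.5,interpolation=cv2.INTER_CUBIC))
E
```

```text
(no output)
```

View pics/topz.png

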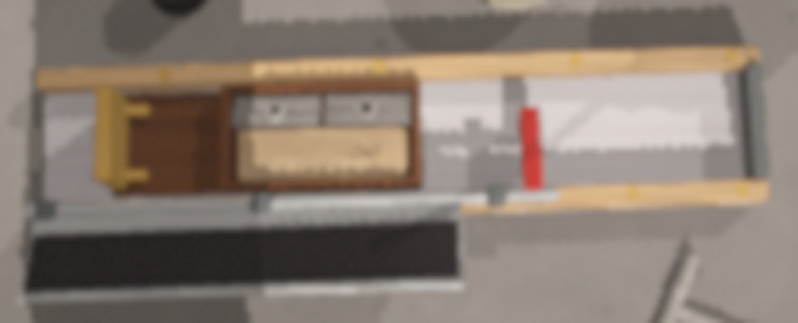

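View pics/scenez.png

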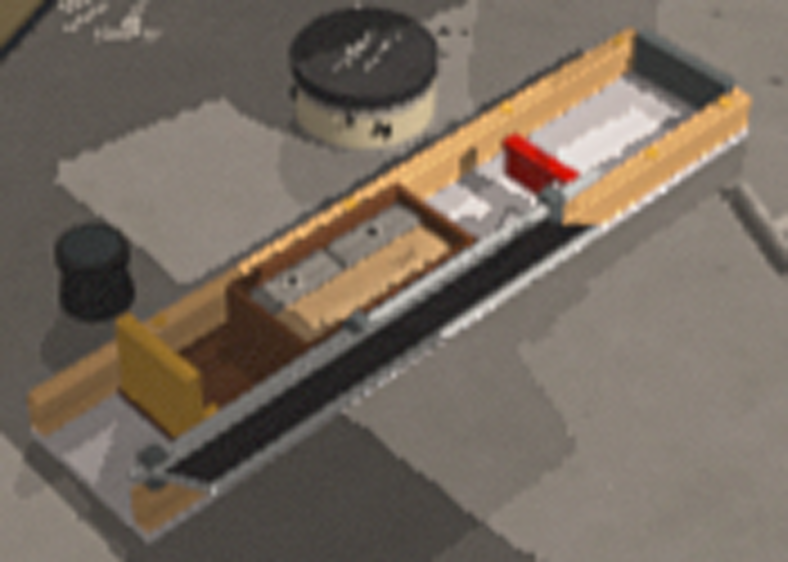

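```bash
cat >> h.py <<'E'
def rigid2(A,B):
    A=np.array(A);B=np.array(B);a=A.mean(0);b=B.mean(0);H=(A-a).T@(B-b)
    th=np.arctan2(H[0,1]-H[1,0],H[0,0]+H[1,1]);R=np.array([[np.cos(th),-np.sin(th)],[np.sin(th),np.cos(th)]])
    return th,b-R@a,R
E
python3 - <<'E'
from h import *
z=lambda u,v:(u/3.8+135-.4,v/3.8+180-.4)
s=lambda u,v:(u/4.5+170-.4,v/4.5+165-.4)
top=[((.047,.298,.030),z(37,69)),((.047,-.142,.03),z(760,48)),((-.047,-.142,.03),z(768,204)),
 ((-.095,.293,.073),z(22,302)),((-.095,.043,.073),z(462,291)),((.010,0,.034),z(531,108))]
sc=[((.047,.298,.030),s(30,396)),((.047,-.142,.03),s(636,28)),((-.047,-.142,.03),s(749,97)),((-.047,.298,0),s(150,541)),((-.095,.293,.073),s(212,490))]
for n,L in(("top",top),("scene",sc)):
    W=[plane(n,p,c[2])[0][:2] for c,p in L]
    th,o,R=rigid2([c[:2] for c,_ in L],W)
    print(n,th,o)
    for (c,p),w in zip(L,W): print(c,w.round(4),((R.T@(w-o))-c[:2]).round(4))
    # push plate top, z=.062 : rear edge
    pts=[(96,88),(96,186),(124,90)] if n=="top" else [(118,318),(188,370),(200,378),(136,312)]
    for q in pts:
        w=plane(n,(z if n=="top" else s)(*q),.062)[0][:2]; print("plate",(R.T@(w-o)).round(4))
    if n=="top":
      for q in[(420,75),(420,188)]:
        w=plane(n,z(*q),.038)[0][:2]; print("nose",(R.T@(w-o)).round(4))
    # tin, key
E
```

```text
top 0.03887477045534505 [ 0.56684906 -0.11370292]
(0.047, 0.298, 0.03) [0.6017 0.1853] [-0.0006 -0.0006]
(0.047, -0.142, 0.03) [ 0.6192 -0.2537] [-0.0001  0.0001]
(-0.047, -0.142, 0.03) [ 0.5241 -0.2557] [-0.0013  0.0018]
(-0.095, 0.293, 0.073) [0.4605 0.1733] [-0.0001 -0.0021]
(-0.095, 0.043, 0.073) [ 0.469  -0.0729] [-0.0012  0.0016]
(0.01, 0, 0.034) [ 0.5801 -0.1139] [ 0.0032 -0.0007]
plate [0.0276 0.254 ]
plate [-0.0297  0.2531]
plate [0.026  0.2377]
nose [0.0345 0.0654]
nose [-0.0336  0.0671]
scene 0.04256799689806694 [ 0.56622047 -0.11744805]
(0.047, 0.298, 0.03) [0.5966 0.1823] [-0.0039  0.0002]
(0.047, -0.142, 0.03) [ 0.6169 -0.2586] [-0.0024 -0.0012]
(-0.047, -0.142, 0.03) [ 0.5278 -0.2594] [0.0026 0.0018]
(-0.047, 0.298, 0) [0.5081 0.1773] [ 0.0015 -0.0011]
(-0.095, 0.293, 0.073) [0.461  0.1716] [0.0022 0.0002]
plate [0.0292 0.2526]
plate [-0.0208  0.2497]
plate [-0.0286  0.2489]
plate [0.0266 0.2438]
```

Both views agree to about 4 mm: chute origin ≈ (0.5665, −0.115), yaw ≈ 0.04. The push plate's rear is at chute y ≈ 0.253 and the nose at about 0.065, so the push is about 0.195 m. I'll have the jaw axis across the chute with the fingers straddling the shaft.

Call:
play_rows(increments="0.049 -0.034 0 -0.17; 0.098 -0.068 0 -0.34; 0.147 -0.102 0 -0.51; 0.196 -0.136 0 -0.68; 0.245 -0.170 0 -0.85", gripper=0.075)

```text
time: 0.72
eef_pos: [0.4225, -0.3682, 0.2308]
tcp_rot: [0.81, 0.587, 0.0, -0.0]
contact_force: [-0.0, -0.2, -0.3]
opening: 0.876
```

```bash
cat >> h.py <<'E'
O=np.array([.5665,-.1155]);TH=.040
RC=np.array([[np.cos(TH),-np.sin(TH)],[np.sin(TH),np.cos(TH)]])
def tool():
    from scipy.spatial.transform import Rotation as Ro
    s=ctrl.get_state(); R=Ro.from_quat(s['tcp_rot']).as_matrix(); return s,s['eef_pos'],R
def to(cx,cy,z):
    s,p,R=tool(); w=np.r_[O+RC@[cx,cy],z]; yaw=np.arctan2(R[1,1],R[0,1])
    print('t',s['time'],'pos',p.round(4),'chute',(RC.T@(p[:2]-O)).round(4),'roll needed',-(TH-yaw),'\nshift',(R.T@(w-p)).round(4),'F',s['contact_force'].round(1),'open',s['opening'],'q',s['qpos'].round(2))
E
python3 -c "
from h import *
to(-.0415,.277,.20)"
```

```text
t 0.725 pos [ 0.4225 -0.3682  0.2308] chute [-0.154  -0.2468] roll needed -0.35676424176454835 
shift [ 0.5301 -0.0775  0.0311] F [-0.  -0.2 -0.3] open 0.8757285670465486 q [-0.9   0.04  1.86  0.    1.25 -0.58]
```

Call:
play_rows(increments="0.058 -0.009 0 -0.09; 0.116 -0.018 0 -0.18; 0.174 -0.027 0 -0.27; 0.232 -0.036 0 -0.357; 0.290 -0.043 0 -0.357")

```text
time: 1.35
eef_pos: [0.4726, -0.0795, 0.231]
tcp_rot: [0.695, 0.719, 0.0, -0.0]
contact_force: [0.6, -0.9, 0.1]
opening: 0.882
```

```bash
python3 -c "
from h import *
to(-.0415,.277,.20)"
```

```text
t 1.35 pos [ 0.4726 -0.0795  0.231 ] chute [-0.0924  0.0397] roll needed -0.004815657889981166 
shift [0.2376 0.0498 0.031 ] F [ 0.6 -0.9  0.1] open 0.8818398402185186 q [-0.38 -0.16  2.04  0.    1.25 -0.41]
```

Call:
play_rows(increments="0.058 0.012 0 0; 0.116 0.025 0.02 -0.005; 0.174 0.037 0.05 -0.005; 0.225 0.050 0.09 -0.005; 0.238 0.050 0.11 -0.005")

```text
time: 1.98
eef_pos: [0.5134, 0.1605, 0.119]
tcp_rot: [0.692, 0.722, -0.001, -0.001]
contact_force: [-0.3, -0.8, 0.8]
opening: 0.879
```

```bash
python3 - <<'E'
from h import *
to(-.0415,.277,.09)
a=snap('top','top1')[150:280,80:280]; cv2.imwrite('pics/topz1.png',cv2.resize(a,None,fx=4,fy=4,interpolation=cv2.INTER_CUBIC))
a=snap('scene','scene1')[130:300,130:345]; cv2.imwrite('pics/scenez1.png',cv2.resize(a,None,fx=3.5,fy=3.5,interpolation=cv2.INTER_CUBIC))
E
```

```text
t 1.975 pos [0.5134 0.1605 0.119 ] chute [-0.042   0.2779] roll needed 0.002965758684101129 
shift [-0.0009  0.0006  0.029 ] F [-0.3 -0.8  0.8] open 0.8789069294186147 q [0.11 0.11 2.   0.   1.03 0.07]
```

View pics/topz1.png

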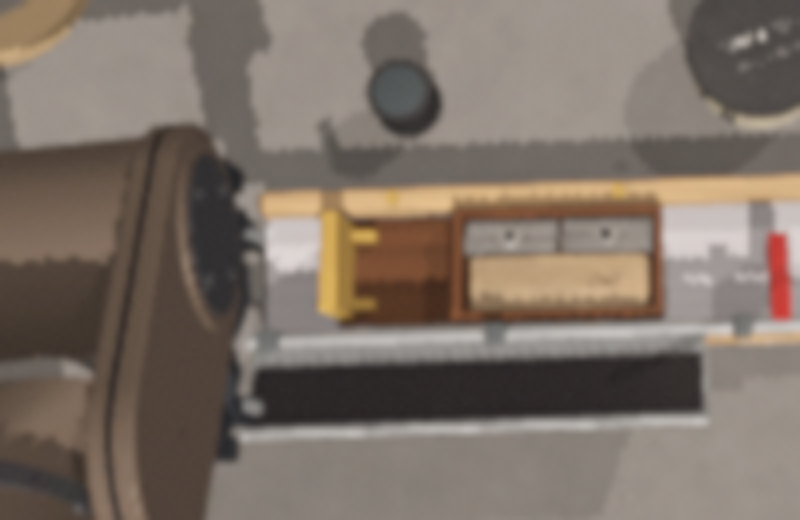

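View pics/scenez1.png

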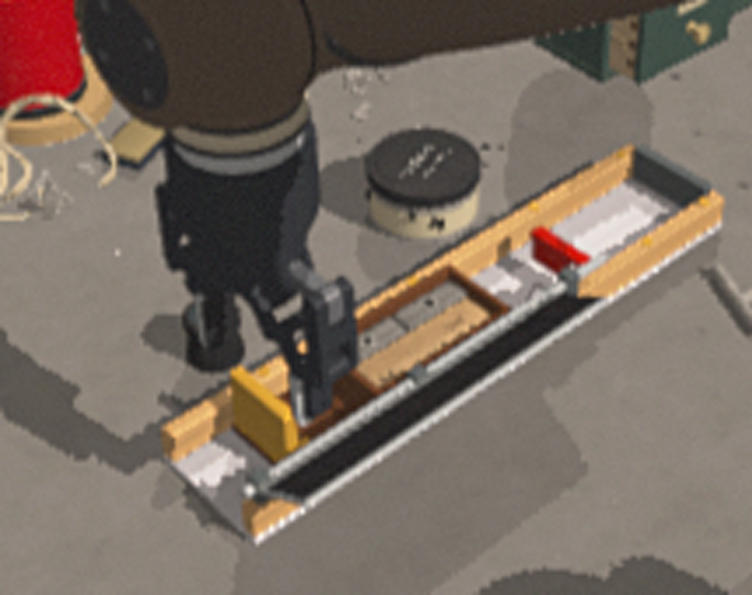

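```bash
python3 - <<'E'
from h import *
for q in[(295,405),(312,418),(330,410)]:
  for z in (.117,.121):
    w=plane('scene',(q[0]/3.5+130-.4,q[1]/3.5+130-.4),z)[0]; print(q,z,w.round(4),(RC.T@(w[:2]-O)).round(4))
for q in[(243,412),(260,408),(250,250)]:
    w=plane('top',(q[0]/4+80-.4,q[1]/4+150-.4),.121)[0]; print('top',q,w.round(4),(RC.T@(w[:2]-O)).round(4))
w=plane('top',(400/4+80,95/4+150),.04)[0]; print('loupe',w)
w=plane('top',(421/800*512,252*.64),.047)[0]; print('tin',w)
E
```

```text
(295, 405) 0.117 [0.4895 0.1542 0.117 ] [-0.0661  0.2725]
(295, 405) 0.121 [0.4862 0.1563 0.121 ] [-0.0693  0.2748]
(312, 418) 0.117 [0.4755 0.153  0.117 ] [-0.0802  0.2719]
(312, 418) 0.121 [0.4723 0.1552 0.121 ] [-0.0833  0.2742]
(330, 410) 0.117 [0.4739 0.1418 0.117 ] [-0.0822  0.2608]
(330, 410) 0.121 [0.4707 0.1441 0.121 ] [-0.0853  0.2632]
top (243, 412) [0.4718 0.1605 0.121 ] [-0.0836  0.2795]
top (260, 408) [0.4739 0.1521 0.121 ] [-0.0818  0.2711]
top (250, 250) [0.5542 0.1621 0.121 ] [-0.0012  0.2779]
loupe [0.65693128 0.10385284 0.04      ]
tin [ 0.68690674 -0.10196068  0.047     ]
```

Call:
play_rows(increments="0 0 0.02 0; 0 0 0.04 0; 0 0 0.05 0; 0 0 0.06 0; 0 0 0.06 0")

```text
time: 2.7
eef_pos: [0.5143, 0.1578, 0.0611]
tcp_rot: [0.693, 0.721, -0.0, -0.0]
contact_force: [0.3, -0.0, -0.4]
opening: 0.874
```

```bash
python3 - <<'E'
from h import *
to(-.042,.277,.035)
a=snap('top','top2')[150:280,80:280]; cv2.imwrite('pics/topz2.png',cv2.resize(a,None,fx=4,fy=4,interpolation=cv2.INTER_CUBIC))
a=snap('scene','scene2')[130:300,130:345]; cv2.imwrite('pics/scenez2.png',cv2.resize(a,None,fx=3.5,fy=3.5,interpolation=cv2.INTER_CUBIC))
E
```

```text
t 2.7 pos [0.5143 0.1578 0.0611] chute [-0.0412  0.2751] roll needed -0.0004402947190725315 
shift [ 0.0019 -0.0008  0.0261] F [ 0.3 -0.  -0.4] open 0.8743341981661018 q [ 0.11  0.2   2.03 -0.    0.92  0.07]
```

View pics/scenez2.png

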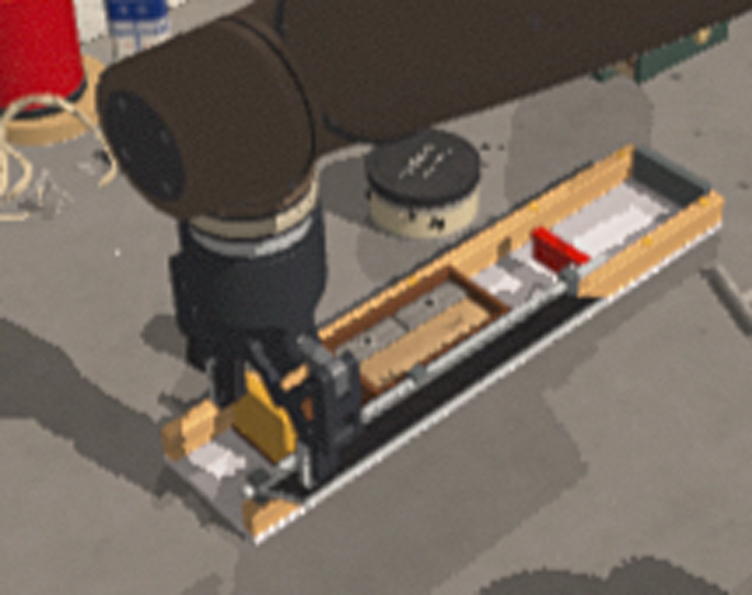

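View pics/topz2.png

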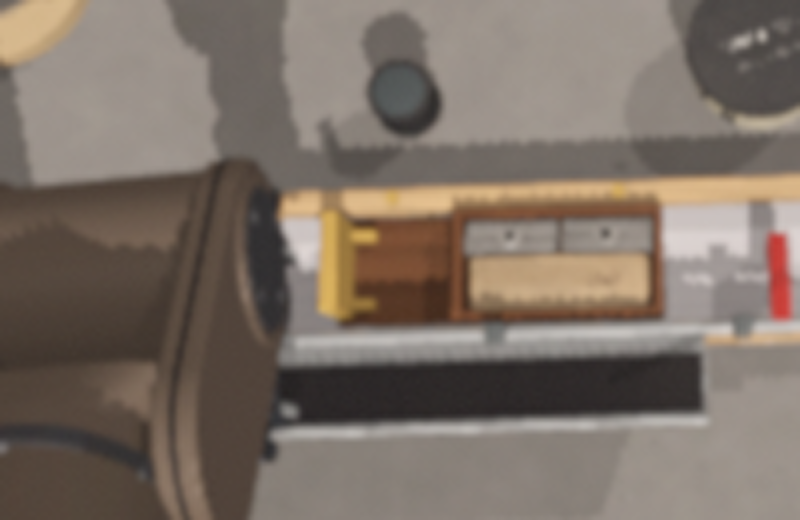

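No contact yet; finger A is over the tread and finger B behind the plate. I'll press down in small steps.

Call:
play_rows(increments="0.001 0 0.006 0; 0.001 0 0.010 0; 0.001 0 0.014 0; 0.001 0 0.016 0")

```text
time: 3.3
eef_pos: [0.5142, 0.1591, 0.0449]
tcp_rot: [0.693, 0.721, -0.0, -0.0]
contact_force: [-0.5, -0.5, 1.8]
opening: 0.877
```

Call:
play_rows(increments="0 0 0.004 0; 0 0 0.008 0; 0 0 0.010 0")

```text
time: 3.68
eef_pos: [0.5142, 0.1591, 0.0349]
tcp_rot: [0.693, 0.721, -0.0, -0.0]
contact_force: [-2.1, -0.4, 1.8]
opening: 0.878
```

```bash
python3 - <<'E'
from h import *
to(-.042,.277,.03)
a=snap('top','top3')[150:280,130:330]; cv2.imwrite('pics/topz3.png',cv2.resize(a,None,fx=4,fy=4,interpolation=cv2.INTER_CUBIC))
a=snap('scene','scene3')[130:300,130:345]; cv2.imwrite('pics/scenez3.png',cv2.resize(a,None,fx=3.5,fy=3.5,interpolation=cv2.INTER_CUBIC))
E
```

```text
t 3.675 pos [0.5142 0.1591 0.0349] chute [-0.0413  0.2765] roll needed -3.4366767150385835e-05 
shift [ 0.0005 -0.0007  0.0049] F [-2.1 -0.4  1.8] open 0.8780629670181507 q [0.11 0.24 2.03 0.   0.87 0.07]
```

View pics/scenez3.png

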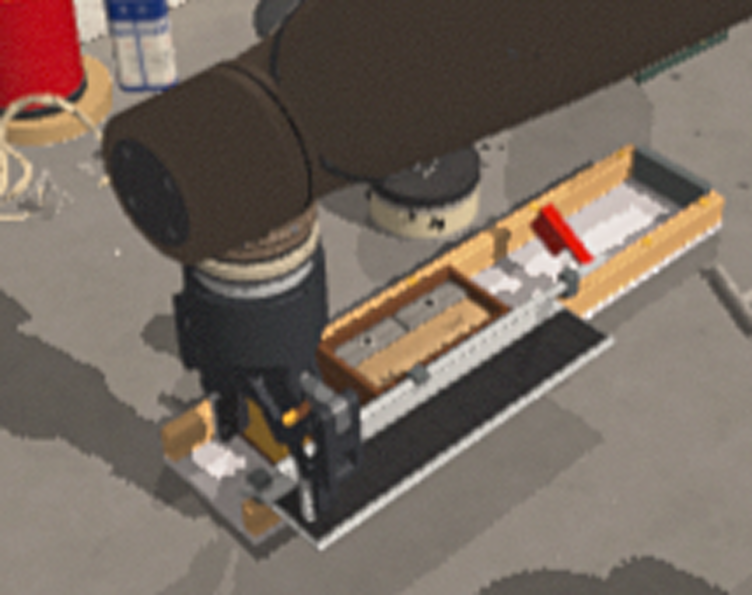

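View pics/topz3.png

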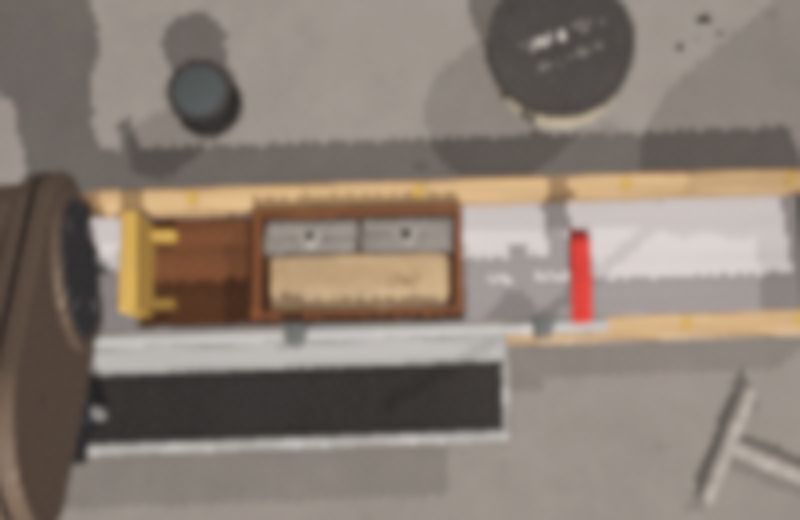

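Pressing works: the leaf has risen in both views, and the pedal's far corner is at (612,342) in the scene crop. I'll estimate the gate angle from that corner.

```bash
cat >> h.py <<'E'
def gate(n,uv,y=.043):
    # intersect the ray with chute plane y=const, then angle about the shaft
    K,R,t=cam(n);C=-R.T@t;d=R.T@np.linalg.solve(K,[*uv,1]);e=np.r_[RC[:,1],0]
    s=(y-e@(C-np.r_[O,0]))/(e@d);P=C+s*d;x=(RC.T@(P[:2]-O))[0]
    rx,rz=-(x+.041),P[2]-.042
    print(n,'r',np.hypot(rx,rz).round(4),'gate~',(np.pi/6-np.arctan2(rz,rx)+.03).round(3))
E
python3 - <<'E'
from h import *
gate('scene',(612/3.5+130-.4,340/3.5+130-.4))
gate('top',(508/4+130-.4,436/4+150-.4))
a=cv2.imread('pics/scene0_raw.png');gate('scene',(598/4.5+170-.4,224/4.5+165-.4)); gate('top',(462/3.8+135-.4,291/3.8+180-.4))
E
```

```text
scene r 0.0601 gate~ 0.527
top r 0.176 gate~ 1.821
scene r 0.0609 gate~ -0.025
top r 0.2425 gate~ 1.945
```

Call:
play_rows(increments="0 0 0.003 0; 0 0 0.006 0; 0 0 0.008 0; 0 0 0.008 0")

```text
time: 4.28
eef_pos: [0.5149, 0.1591, 0.0274]
tcp_rot: [0.693, 0.721, 0.0, 0.0]
contact_force: [-0.2, -0.1, 1.9]
opening: 0.877
```

Call:
play_rows(increments="0 0 0.002 0; 0 0 0.002 0")

```text
time: 4.53
eef_pos: [0.5149, 0.1591, 0.0255]
tcp_rot: [0.693, 0.721, 0.0, 0.0]
contact_force: [0.9, -0.8, 2.6]
opening: 0.881
```

```bash
python3 - <<'E'
from h import *
to(-.042,.265,.024)
a=snap('scene','scene4')[130:300,130:345]; cv2.imwrite('pics/scenez4.png',cv2.resize(a,None,fx=3.5,fy=3.5,interpolation=cv2.INTER_CUBIC))
E
```

```text
t 4.525 pos [0.5149 0.1591 0.0255] chute [-0.0406  0.2764] roll needed -6.120420522379155e-06 
shift [-0.0114 -0.0014  0.0015] F [ 0.9 -0.8  2.6] open 0.8813324049779651 q [ 0.11  0.26  2.03 -0.    0.85  0.07]
```

View pics/scenez4.png

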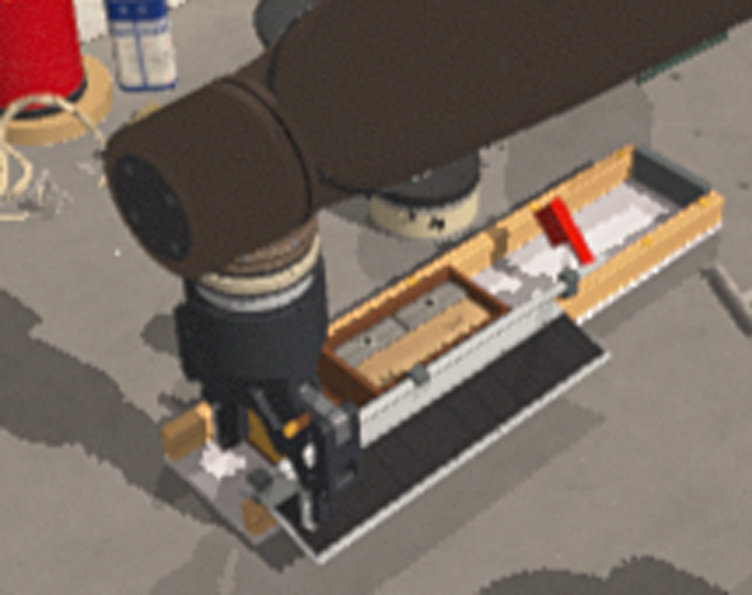

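```bash
python3 - <<'E'
from h import *
gate('scene',(608/3.5+130-.4,352/3.5+130-.4))
E
```

```text
scene r 0.0587 gate~ 0.738
```

Call:
play_rows(increments="0 0 0.0015 0; 0 0 0.003 0; 0 0 0.003 0")

```text
time: 4.95
eef_pos: [0.5143, 0.1591, 0.0221]
tcp_rot: [0.693, 0.721, -0.0, -0.0]
contact_force: [0.2, -0.2, 1.7]
opening: 0.877
```

Call:
play_rows(increments="0 0 0.001 0; 0 0 0.001 0")

```text
time: 5.2
eef_pos: [0.5145, 0.1591, 0.0218]
tcp_rot: [0.693, 0.721, -0.0, -0.0]
contact_force: [-0.8, -0.2, 6.1]
opening: 0.878
```

```bash
python3 - <<'E'
from h import *
to(-.042,.265,.021)
a=snap('scene','scene5')[130:300,130:345]; cv2.imwrite('pics/scenez5.png',cv2.resize(a[60:120,110:170],None,fx=10,fy=10,interpolation=cv2.INTER_CUBIC))
E
```

```text
t 5.2 pos [0.5145 0.1591 0.0218] chute [-0.041   0.2764] roll needed 7.805586708485579e-05 
shift [-0.0114 -0.001   0.0008] F [-0.8 -0.2  6.1] open 0.8779383237507635 q [ 0.11  0.26  2.04 -0.    0.84  0.07]
```

View pics/scenez5.png

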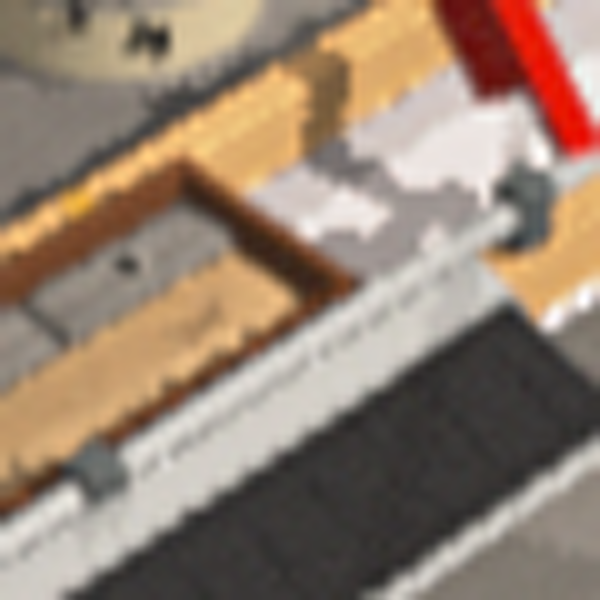

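The pedal stop (0.85) is felt at TCP z ≈ 0.022, with the force jumping to 6 N. I'll back off 1.5 mm for gate ≈ 0.82 and start pushing.

Call:
play_rows(increments="-0.002 0 -0.0015 0; -0.006 0 -0.0015 0; -0.010 0 -0.0015 0; -0.014 0 -0.0015 0; -0.018 0 -0.0015 0")

```text
time: 5.88
eef_pos: [0.5147, 0.141, 0.0224]
tcp_rot: [0.693, 0.721, -0.0, -0.0]
contact_force: [-1.5, 3.0, 1.1]
opening: 0.877
```

Call:
play_rows(increments="-0.004 0 0 0; -0.008 0 0 0; -0.013 0 0 0; -0.018 0 0 0")

```text
time: 6.38
eef_pos: [0.5159, 0.1228, 0.0228]
tcp_rot: [0.693, 0.721, -0.0, -0.0]
contact_force: [0.0, 3.2, 0.1]
opening: 0.879
```

```bash
python3 - <<'E'
from h import *
to(-.041,.0695,.0225)
a=snap('scene','scene6')[130:300,130:345]; cv2.imwrite('pics/scenez6.png',cv2.resize(a,None,fx=3.5,fy=3.5,interpolation=cv2.INTER_CUBIC))
E
```

```text
t 6.375 pos [0.5159 0.1228 0.0228] chute [-0.041   0.2401] roll needed -2.554872375382794e-05 
shift [-0.1706  0.      0.0003] F [0.  3.2 0.1] open 0.8790916861982034 q [ 0.04  0.25  2.06 -0.    0.84  0.  ]
```

View pics/scenez6.png

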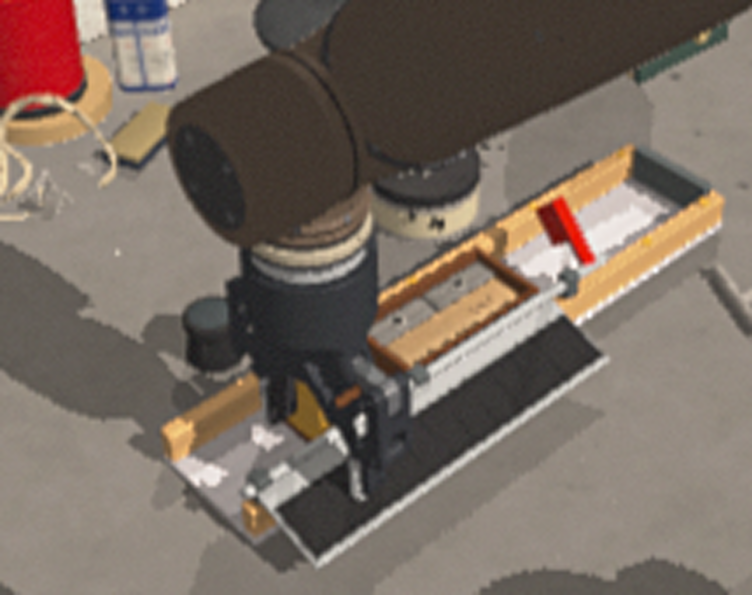

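The tray is sliding with the gate open; the nose corner is at (537,292) and the leaf's bottom at about (588,262). I'll continue.

Call:
play_rows(increments="-0.009 0 0 0; -0.018 0 0 0; -0.027 0 0 0; -0.036 0 0 0; -0.040 0 0 0")

```text
time: 7.05
eef_pos: [0.5176, 0.0825, 0.0229]
tcp_rot: [0.693, 0.721, 0.0, 0.0]
contact_force: [-0.3, 3.2, 2.1]
opening: 0.878
```

```bash
python3 - <<'E'
from h import *
to(-.041,.0695,.0225)
a=snap('scene','scene7')[130:300,130:345]; cv2.imwrite('pics/scenez7.png',cv2.resize(a,None,fx=3.5,fy=3.5,interpolation=cv2.INTER_CUBIC))
E
```

```text
t 7.05 pos [0.5176 0.0825 0.0229] chute [-0.0409  0.1998] roll needed -0.0007405697144315104 
shift [-0.1303  0.      0.0004] F [-0.3  3.2  2.1] open 0.8776505714897919 q [-0.04  0.24  2.07  0.    0.84 -0.08]
```

View pics/scenez7.png

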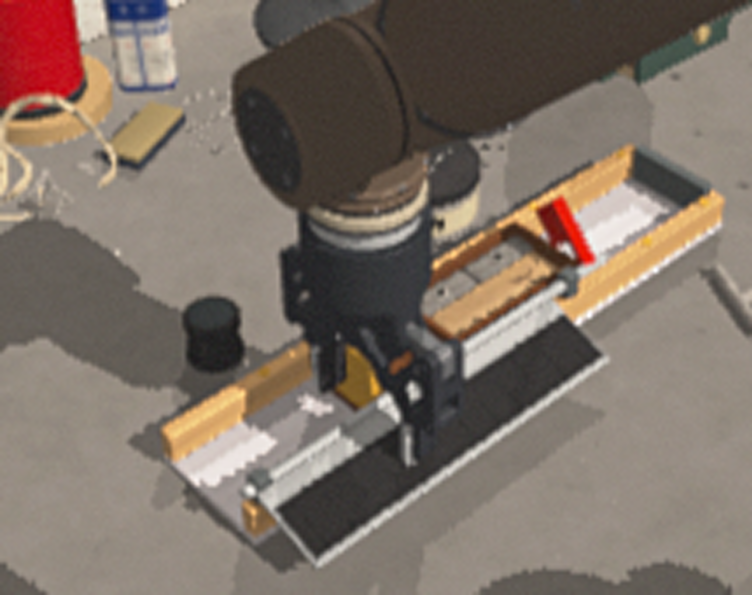

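The nose is right at the raised leaf, which clears it. I'll continue.

Call:
play_rows(increments="-0.006 0 0 0; -0.013 0 0 0; -0.021 0 0 0; -0.030 0 0 0; -0.034 0 0 0")

```text
time: 7.72
eef_pos: [0.519, 0.0485, 0.0229]
tcp_rot: [0.693, 0.721, 0.0, 0.0]
contact_force: [-0.9, 3.8, 3.7]
opening: 0.88
```

```bash
python3 - <<'E'
from h import *
to(-.041,.0695,.0225)
a=snap('scene','scene8')[130:300,130:345]; cv2.imwrite('pics/scenez8.png',cv2.resize(a,None,fx=3.5,fy=3.5,interpolation=cv2.INTER_CUBIC))
E
```

```text
t 7.725 pos [0.519  0.0485 0.0229] chute [-0.0409  0.1658] roll needed -0.0006378059169309391 
shift [-0.0963 -0.      0.0004] F [-0.9  3.8  3.7] open 0.8797995296065654 q [-0.1   0.23  2.08  0.    0.83 -0.14]
```

View pics/scenez8.png

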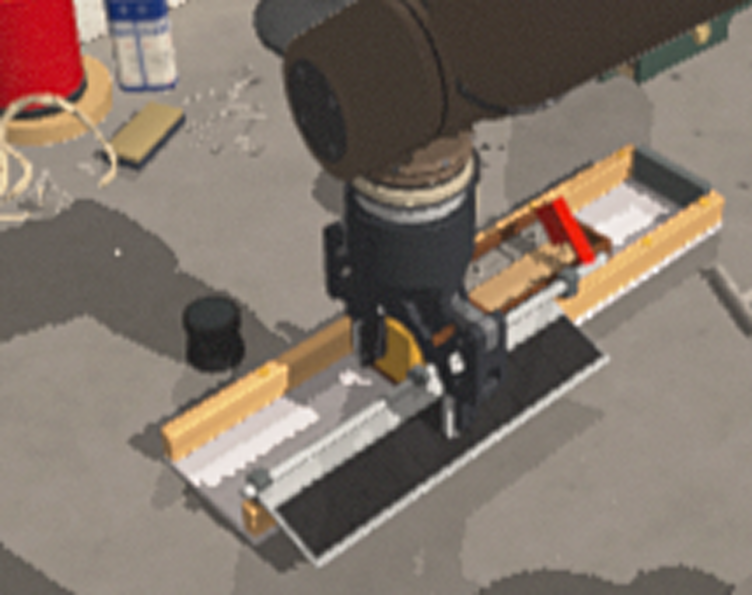

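The box is passing under the leaf with no change in force. I'll continue.

Call:
play_rows(increments="-0.008 0 0 0; -0.016 0 0 0; -0.024 0 0 0; -0.032 0 0 0; -0.040 0 0 0")

```text
time: 8.4
eef_pos: [0.5205, 0.0087, 0.0229]
tcp_rot: [0.693, 0.721, 0.0, -0.0]
contact_force: [-1.3, 3.6, 2.5]
opening: 0.876
```

Call:
play_rows(increments="-0.008 0 0 0; -0.016 0 0 0; -0.024 0 0 0; -0.032 0 0 0; -0.037 0 0 0")

```text
time: 9.02
eef_pos: [0.522, -0.0283, 0.0229]
tcp_rot: [0.693, 0.721, 0.0, 0.0]
contact_force: [-1.0, 4.9, 3.7]
opening: 0.877
```

```bash
python3 - <<'E'
from h import *
to(-.041,.0695,.0225)
a=snap('scene','scene9')[130:300,130:345]; cv2.imwrite('pics/scenez9.png',cv2.resize(a,None,fx=3.5,fy=3.5,interpolation=cv2.INTER_CUBIC))
a=snap('top','top9')[150:280,150:350]; cv2.imwrite('pics/topz9.png',cv2.resize(a,None,fx=4,fy=4,interpolation=cv2.INTER_CUBIC))
E
```

```text
t 9.025 pos [ 0.522  -0.0283  0.0229] chute [-0.041   0.0889] roll needed -0.0003322933731900318 
shift [-0.0194 -0.      0.0004] F [-1.   4.9  3.7] open 0.8766267884300764 q [-0.25  0.23  2.07  0.    0.84 -0.29]
```

View pics/scenez9.png

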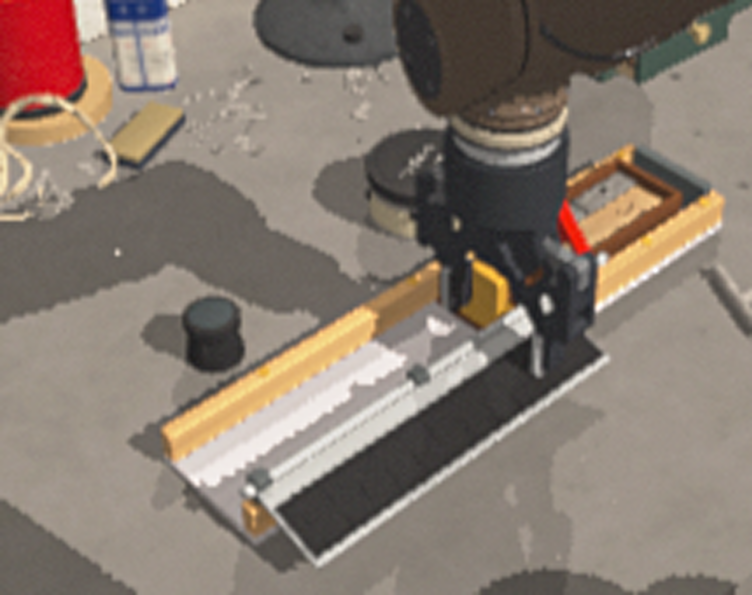

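View pics/topz9.png

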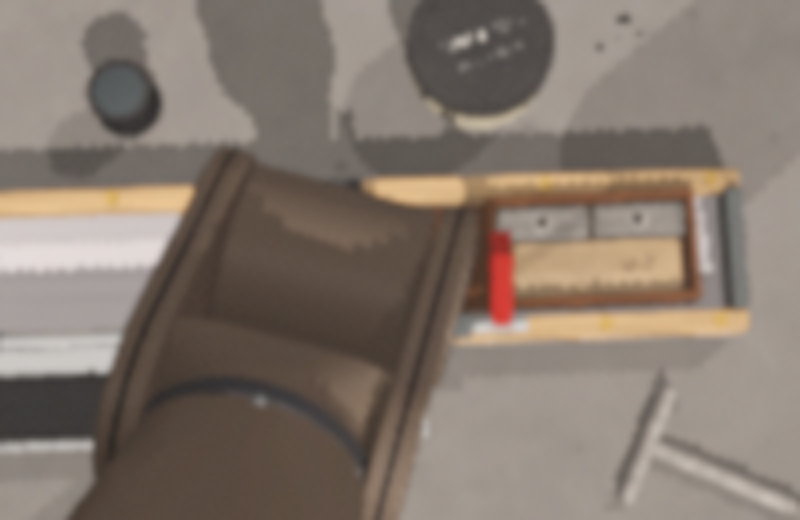

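The nose is about 15–19 mm short of the stop. I'll slow down and feel for contact.

Call:
play_rows(increments="-0.004 0 0 0; -0.008 0 0 0; -0.011 0 0 0; -0.013 0 0 0")

```text
time: 9.62
eef_pos: [0.5224, -0.0408, 0.0228]
tcp_rot: [0.693, 0.721, -0.0, -0.0]
contact_force: [-1.5, 4.9, 3.2]
opening: 0.88
```

Call:
play_rows(increments="-0.0015 0 0 0; -0.003 0 0 0")

```text
time: 9.88
eef_pos: [0.5225, -0.0438, 0.0228]
tcp_rot: [0.693, 0.721, -0.0, -0.0]
contact_force: [-0.3, 4.3, 2.9]
opening: 0.879
```

Call:
play_rows(increments="-0.001 0 0 0; -0.002 0 0 0")

```text
time: 10.12
eef_pos: [0.5226, -0.0458, 0.0228]
tcp_rot: [0.693, 0.721, -0.0, -0.0]
contact_force: [-0.6, 4.9, 3.1]
opening: 0.878
```

Call:
play_rows(increments="-0.001 0 0 0; -0.002 0 0 0")

```text
time: 10.38
eef_pos: [0.5226, -0.046, 0.0228]
tcp_rot: [0.693, 0.721, 0.001, -0.001]
contact_force: [0.1, 13.8, 4.2]
opening: 0.877
```

Call:
play_rows(increments="-0.001 0 0 0; -0.002 0 0 0")

```text
time: 10.62
eef_pos: [0.5226, -0.046, 0.0228]
tcp_rot: [0.692, 0.721, 0.002, -0.003]
contact_force: [0.8, 21.0, 6.7]
opening: 0.875
```

The force rose to 21 N with no further motion at chute y ≈ 0.071, which matches the predicted home position. I'll ease back, still holding the pedal, and check.

Call:
play_rows(increments="0.003 0 0 0; 0.007 0 0 0; 0.012 0 0 0; 0.012 0 0 0")

```text
time: 11.12
eef_pos: [0.5226, -0.0381, 0.0229]
tcp_rot: [0.693, 0.721, 0.0, 0.0]
contact_force: [0.4, -0.4, 2.5]
opening: 0.88
```

```bash
python3 - <<'E'
from h import *
to(-.041,.0795,.0225)
a=snap('scene','scene10')[130:300,130:345]; cv2.imwrite('pics/scenez10.png',cv2.resize(a,None,fx=3.5,fy=3.5,interpolation=cv2.INTER_CUBIC))
a=snap('top','top10')[150:280,150:350]; cv2.imwrite('pics/topz10.png',cv2.resize(a,None,fx=4,fy=4,interpolation=cv2.INTER_CUBIC))
E
```

```text
t 11.125 pos [ 0.5226 -0.0381  0.0229] chute [-0.0408  0.0791] roll needed -0.00015547867751176253 
shift [ 0.0004 -0.0002  0.0004] F [ 0.4 -0.4  2.5] open 0.8803866192173662 q [-0.27  0.23  2.07 -0.    0.84 -0.31]
```

View pics/scenez10.png

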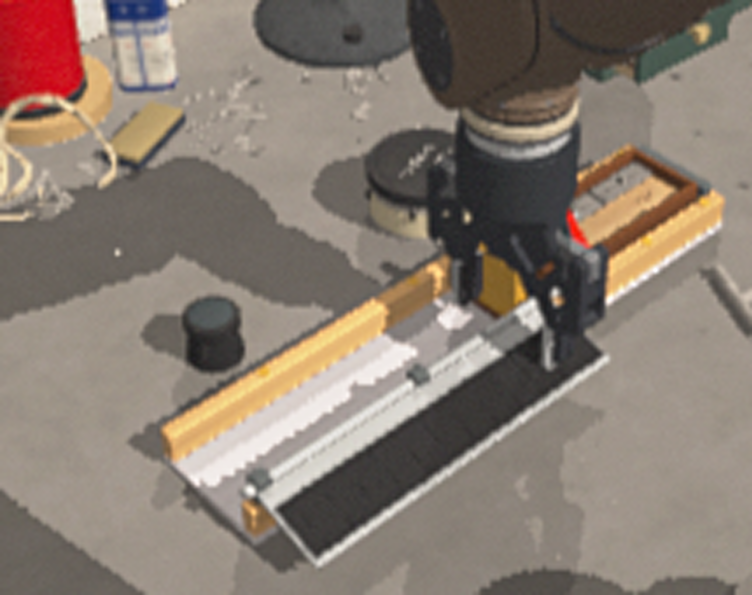

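View pics/topz10.png

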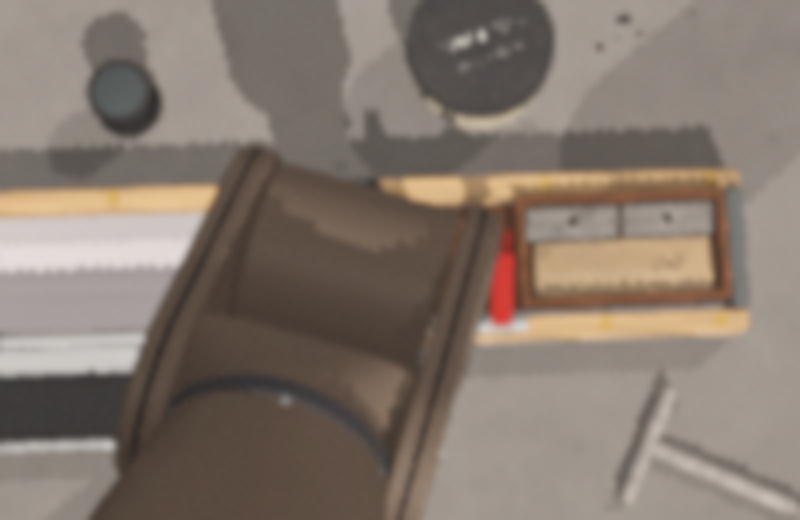

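The nose is against the stop and the leaf hangs over the gap behind the box. I'll release the gate gently by rising straight up.

Call:
play_rows(increments="0 0 -0.006 0; 0 0 -0.012 0; 0 0 -0.018 0; 0 0 -0.024 0; 0 0 -0.030 0")

```text
time: 11.85
eef_pos: [0.5226, -0.0377, 0.0534]
tcp_rot: [0.693, 0.721, 0.0, 0.0]
contact_force: [0.7, -0.3, 0.2]
opening: 0.88
```

Call:
play_rows(increments="0 0 -0.008 0; 0 0 -0.018 0; 0 0 -0.035 0; 0 0 -0.060 0; 0 0 -0.100 0")

```text
time: 12.48
eef_pos: [0.5213, -0.0375, 0.1533]
tcp_rot: [0.693, 0.721, -0.001, -0.001]
contact_force: [0.2, -0.0, 0.1]
opening: 0.881
```

Call:
play_rows(increments="0.05 -0.02 -0.03 0; 0.10 -0.03 -0.05 0; 0.15 -0.035 -0.05 0; 0.20 -0.04 -0.05 0; 0.20 -0.04 -0.05 0")

```text
time: 13.1
eef_pos: [0.4736, 0.1632, 0.204]
tcp_rot: [0.691, 0.723, 0.001, 0.0]
contact_force: [-0.6, -1.6, 0.7]
opening: 0.879
```

```bash
python3 - <<'E'
from h import *
to(-.041,.0795,.0225)
a=snap('scene','scene11')[130:300,130:345]; cv2.imwrite('pics/scenez11.png',cv2.resize(a,None,fx=3.5,fy=3.5,interpolation=cv2.INTER_CUBIC))
a=snap('top','top11')[150:280,150:350]; cv2.imwrite('pics/topz11.png',cv2.resize(a,None,fx=4,fy=4,interpolation=cv2.INTER_CUBIC))
E
```

```text
t 13.1 pos [0.4736 0.1632 0.204 ] chute [-0.0817  0.2822] roll needed 0.004944606859086757 
shift [-0.203   0.0395  0.1814] F [-0.6 -1.6  0.7] open 0.879078180408349 q [ 0.13 -0.08  2.02  0.    1.2   0.08]
```

View pics/scenez11.png

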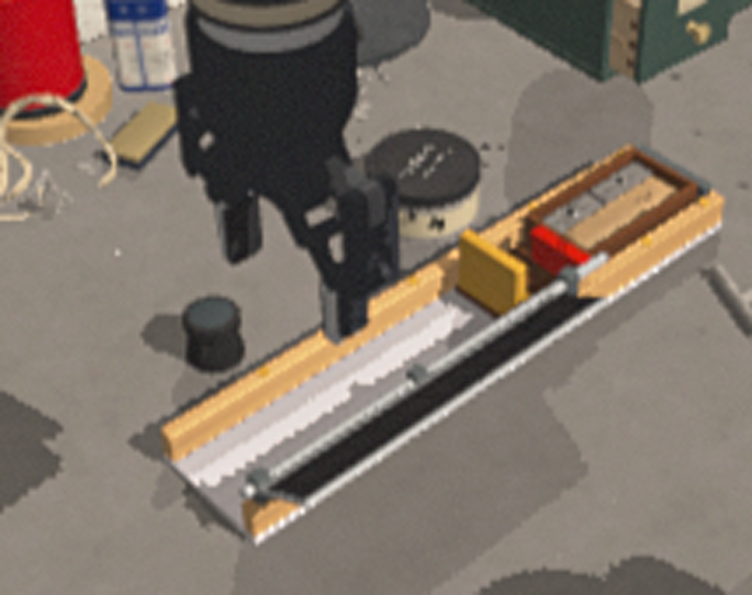

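View pics/topz11.png

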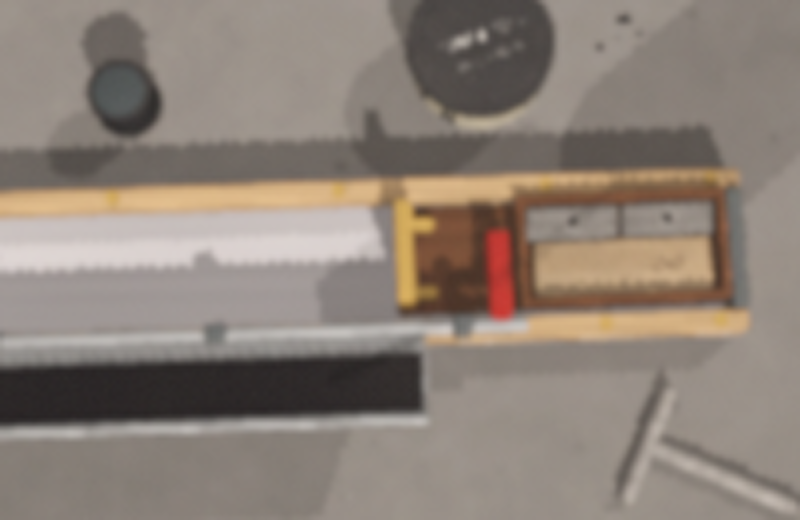

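The gate is shut in the gap and the pedal is back up. The box's nose edge (733) touches the stop (735), and the arm is clear.

```bash
python3 - <<'E'
from h import *
im=cv2.imread('pics/top11_raw.png')
print('box nose chute y',(RC.T@(plane('top',(733/4+150-.4,250/4+150-.4),.038)[0][:2]-O)).round(4),'plate rear',(RC.T@(plane('top',(395/4+150-.4,250/4+150-.4),.062)[0][:2]-O)).round(4))
print(ctrl.sign_off())
E
```

```text
box nose chute y [-0.0004 -0.1312] plate rear [0.0016 0.0605]
the job is handed in; nothing more can be done
None
```

The job is done and handed in at about 13 s of the 50 s allowed. The tray is home against the end stop, and the gate is shut in the gap behind the load box.

One fingertip held the pedal just short of its own stop (gate about 0.8) for the whole push. The other fingertip pushed the brass plate about 0.195 m, until the force rose to 21 N with no further movement. I then backed the fingertip off the plate, let the gate drop and moved clear.

**Last checks:**
- **Tray home:** the nose measured at chute y = −0.131 (stop at −0.132). The plate's rear was at +0.0605 (expected +0.058), within the measuring error.
- **Gate:** the last pictures show the red leaf down in the gap and the pedal back up as at the start.
- **Surroundings:** the tray lies flat, and the tin, key and loupe look unmoved.
- **Robot:** it was touching nothing, and the wrist force was about zero.

**Disagreements:** the two camera views differed by up to about 4 mm on the chute's position. The gate angle could not be measured from the top view, so I relied on the scene view and on feeling the pedal's stop.

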